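# Pull the culture cabinet's sash shut with the hook pole

### The arm

A 6-joint arm with a two-finger parallel gripper is mounted at the origin on the work surface. World frame = base frame: x ahead of the robot, y to its left, z up, the work surface at z = 0. Lengths are in m, angles in rad, forces in N, time in s.
With the tool pointing down it reaches from about 0.375 to 0.9 m from the base axis. Payload 3.1 kg.
Tool frame: the origin (TCP) lies on the centre line of the jaws, within the pads' length; the fingertips stand 19 mm ahead of it and the grasp point (between the pads) is the TCP; z points along the fingers, y is the line along which they close (so a half turn about z gives the same grasp; the last joint's range is limited). The gripper opens to 85 mm and grips with 20 to 120 N. Pads are 22 mm wide; open, the fingers measure 114 mm over their backs; the gripper's body (76 mm by 85 mm) begins 54 mm behind the grasp point. The pads swing forward as they close: fully open they stand 13 mm farther back than shut.
Start: joints at [-1.421, 0.527, 1.433, -0, 1.181, -0.178], TCP at [0.202, -0.591, 0.212] pointing down, gripper open.
Joint ranges: [-3.08, 3.08], [-0.75, 2.2], [0.22, 2.44], [-1.43, 4.57], [0, 2.65], [-2.85, 2.85]. Speed limits (rad/s): [2.79, 2.79, 3.14, 3.14, 3.14, 3.14].

### API

Orientations are given as a unit quaternion [x, y, z, w].
In Python, from station import manip gives the robot as it stands.
- The arm moves only by the tool servo_tool, never from a script. Its argument "rows" is a list that holds one entry, the list of rows, each a list of 7 numbers: the turn, a rotation vector about the tool's x, y, z in degrees, then the shift along the tool's x, y, z in m, then the gripper command: -1 is shut, 1 is fully open, values between are in proportion. In form: [[[wx, wy, wz, tx, ty, tz, jaw], ...]]. A call has 1 to 8 rows; each row shifts and turns the commanded pose from where the row before left it, along the tool's axes as they then stand; what a row does not reach is not made up. A row lasts 1/12 s, in which the tool goes at most 41.7 mm and 7.16 degrees, less where a joint would pass 70% of its speed; a pose out of reach is approached as far as the arm can. A call is refused whole if a number of a shift passes 0.0417 or a number of a turn 7.16, either way. A call with a gripper value outside its range is refused whole. The fingers move at their own pace and stop on an object; "squeeze" is the grip in N (left out, the last holds). Time passes only in rows, so rows that do not move let the fingers close. It gives the time, the measured TCP pose, the force, the opening and the grip force at its end, in the units of the state.
- manip.sense(): the state, without advancing time (a new reading comes with each control period).
- manip.snapshot(name): name is "scene" or "top"; returns the picture (400x640x3 uint8, blue, green, red); there is no depth.
- manip.camera_info(name): a dict with "K" (3x3 intrinsics, pixels), "k1" (the pictures are not rectified: a ray, as slopes to the right and down, at radius r is drawn at 1 + k1 r^2 times it, then the intrinsics apply), "camera_from_world" (4x4, takes a point from world to camera coordinates). Camera axes: x right, y down, z forward; pixel columns grow to the right and rows downward; lengths in m; the calibration is good to about 2 mm. A picture is of the moment at which its call begins. camera_info takes no time and is no camera call.
- manip.sign_off(): hands the job in; it is judged then, once.
The state is a dict: "t": time; "q": joint angles; "qd": joint speeds; "tau": joint torques, N m; "tcp_pos": TCP position; "tool_rot": TCP orientation; "force": force on the tool from outside, world axes, zero at the start; "ft_torque": the same for the moment, N m; "finger_gap": opening from 0.0 (shut) to 1.0 (fully open); "gripper_force": force on a finger pad.
Only numpy, scipy, OpenCV 4.12 (cv2) and the standard library are available. Lean on these libraries where they do the work, as an engineer would, in place of code of your own. Each camera call takes 0.05 s, during which the arm holds its last target. There are 200 camera calls.

### The job

The culture jar is loaded, so close the light cabinet: take the hook pole from its stand, put its hook into the orange ring high on the clear sash, and pull the sash all the way down until it is shut. Do it with the pole only, keeping your hand off the cabinet, leave the jar and the tube rack where they stand, and finally hang the pole back on the two forks of its stand as you found it.

Things in the scene. Friction and masses are not known exactly. Their poses are not given: they have to be found in the camera images.
- cabinet: Open-framed light cabinet fixed on the bench, 280 wide (y), 420 high, reaching from 27 in front of the origin (-x) to 150 behind it (+x); blue posts, white floor plate 20 thick, open roof frame of white rails with a lamp bar. Origin on the bench under the middle of the sash plane; x points from the front into the cabinet, z up. Its yaw varies; at yaw 0 the front faces the robot.
- sash (a joint): Height of the vertically sliding clear sash (252 wide, 240 tall, aluminium rails 12 thick) above its shut position, in m: 0 shut on the cabinet's floor plate, at most 0.115. Counterbalanced: it stays where it is left; about 2.2 N of friction plus 4 N per m/s to move it down or up.
- ring (a point): Centre of the orange pull ring fixed on the sash: a round ring of 8 mm bar, 60 clear inside, 76 outside, standing upright 60 in front of the sash plane (54 in front of its rails), hole axis along the cabinet's x. It hangs from a stalk, 10 thick, that runs from the top of the ring back (+x) to the sash; the space behind the ring's lower half is free. 240 above the bench when the sash is shut, higher by the joint value when it is raised. Axes as the cabinet's.
- stand: Grey pole stand fixed on the bench, base 200 x 80 x 12. Origin on the bench under the pole's grip point; x along the resting pole towards the hook. Two upright forks, 12 thick along x, at x = -66 and x = +100: slots 28 wide, flared above, bottom 68 and 74 high, prong tops about 98 and 104 high. Farther right stands a fixed grey stirrer box (150 square) with a green jar on it, 232 high in all, at least 50 clear of the resting pole.
- rest (a point): Point 80 above the stand's origin where the pole's grip point lies when the pole hangs properly in both forks. Axes as the stand's.
- pole_grip (a point): Centre of the pole's grip point, 80 above the bench in the stand. The pole weighs about 140 g (70 % to 140 % of that) and lies level along its x (towards the hook), z up. Blue square-edged handle 20 wide (y) and 24 high (z), from x = -90 to +60; then an aluminium rod 12 thick, on the same centre line, to x = 235. Centre of mass within about 45 of the grip point, towards the hook. Grip it across y.
- hook_bend (a point): Corner of the hook, 235 along +x from the grip point, on the rod's centre line. From here the yellow hook finger, 9 thick, turns at a right angle to the pole's -z (down in the stand).
- hook_tip (a point): End of the hook finger's centre line, 28 from the corner along the pole's -z (its round end reaches 4.5 farther).
- culture_mid (a point): Centre of the green culture jar with blue cap (68 across, 130 high) standing inside the cabinet, on its floor plate. Not to be disturbed.
- rack: White tube rack, 80 (x) x 140 (y), 65 high, with three green tubes with blue caps reaching 104 high. Origin at the centre of its underside. On the left of the bench. Not to be disturbed.
Mind the look-alikes: they are no part of the job. Leave any pink or red look-alike of the stand alone.

How it is judged:
On the way, in this order (a step that is already met when the one before it is completed fails the run):
1. the hook is in the ring, the sash still up (value of joint sash above 0.05 m and x of hook_tip in the frame of ring above 0.004 m and y of hook_bend in the frame of ring between -0.03 and 0.03 m and z of hook_bend in the frame of ring between -0.033 and 0.033 m), for 0.1 s.
2. the sash is down, the hook still in the ring (value of joint sash below 0.012 m and x of hook_tip in the frame of ring above 0.004 m and y of hook_bend in the frame of ring between -0.03 and 0.03 m and z of hook_bend in the frame of ring between -0.033 and 0.033 m), for 0.1 s.
At the end, for the whole second after the job is handed in: The sash is shut (within 12 mm of the bottom), and the pole lies at rest, level in both forks of its stand with the hook finger down (grip point within 40 mm lengthwise of where it belongs and 74 to 88 mm high, hook corner 70 to 92 mm high, tilt under 0.35 rad) (value of joint sash below 0.012 m and z of pole_grip in the frame of stand between 0.074 and 0.088 m and x of pole_grip in the frame of stand between -0.04 and 0.04 m and x of hook_bend in the frame of stand above 0.15 m and z of hook_bend in the frame of stand between 0.07 and 0.092 m and angle between pole_grip's own z axis and vertical below 0.35 rad and linear speed of pole below 0.02 m/s); the robot touches nothing.
It fails at once if the hand or arm touches the cabinet or its sash (over 3 N) (contact force between any of the fingers, the arm and cabinet above 3 N).
It fails at once if the culture jar or the tube rack is shifted by more than 30 mm (distance of any of culture_mid, rack from where it was at the start of the episode above 0.03 m).
It also fails if it takes over 58 s, if anything falls off the work surface, if the arm or the gripper's body presses on something with over 40 N, if the wrist force passes 120 N, or if a joint passes its speed limit or range.

## Working session

There is one attempt and no reset: what is moved stays moved. The work goes in short steps, Python scripts to look and compute and a tool call to move; the robot and the scene stay as the last step left them, time stands still between calls to the robot, and variables do not carry over. Pictures are saved under pics/ and viewed, at most 10 in all, crops included, and the job is handed in when it is done.

Besides the shell and the picture viewer there is one more tool, called after "Call:" as a command line: name --argument value ..., lists and objects as JSON in quotes. servo_tool: Moves the arm, as the interface text tells. Its arguments: {"type":"object","properties":{"rows":{"type":"array","items":{"type":"array","items":{"type":"array","items":{"type":"number"}}}},"squeeze":{"type":"number"}},"required":["rows"]}

```bash
mkdir -p pics; ls; cat > h.py <<'E'
import numpy as np, cv2
from station import manip
def ray(cam,u,v):
    c=manip.camera_info(cam);K=np.array(c["K"]);T=np.array(c["camera_from_world"]);k=c["k1"]
    d=np.array([(u-K[0,2])/K[0,0],(v-K[1,2])/K[1,1]]);s=d.copy()
    for _ in range(20): s=d/(1+k*(s@s))
    R=T[:3,:3];return -R.T@T[:3,3],R.T@np.array([s[0],s[1],1])
def plane(cam,u,v,z):
    o,d=ray(cam,u,v);return o+d*(z-o[2])/d[2]
def tri(a,b):
    o,d=ray("scene",*a);p,e=ray("top",*b)
    s=np.linalg.lstsq(np.c_[d,-e],p-o,rcond=None)[0];P=o+d*s[0];Q=p+e*s[1]
    return (P+Q)/2,np.linalg.norm(P-Q)
def proj(cam,P):
    c=manip.camera_info(cam);K=np.array(c["K"]);T=np.array(c["camera_from_world"])
    p=T[:3,:3]@np.array(P)+T[:3,3];s=p[:2]/p[2];s=s*(1+c["k1"]*(s@s));return K[0,0]*s[0]+K[0,2],K[1,1]*s[1]+K[1,2]
def snap(n,f):
    i=manip.snapshot(n);cv2.imwrite("pics/"+f,i);return i
E
python3 - <<'E'
from h import *
snap("scene","s0.png");snap("top","t0.png");print(manip.sense())
for n in("scene","top"):
    c=manip.camera_info(n);T=np.array(c["camera_from_world"]);print(n,-T[:3,:3].T@T[:3,3],T[2,:3],c["k1"],c["K"])
E
```

```text
pics
{'t': 0.1, 'q': array([-1.42052043e+00,  5.28367629e-01,  1.43380333e+00,  1.10125970e-05,
        1.18139362e+00, -1.78516672e-01]), 'qd': array([-0.00152369, -0.00033734, -0.00271083,  0.00067309, -0.00038636,
        0.00018768]), 'tau': array([-5.40764267e-04, -4.43304455e+01, -1.78586161e+01, -1.75953896e-04,
        3.89494555e-03, -3.86699057e-06]), 'tcp_pos': array([ 0.20172845, -0.5908167 ,  0.21102566]), 'tool_rot': array([ 9.86517201e-01,  1.63654638e-01,  1.90132172e-05, -9.85792559e-04]), 'force': array([-0.4284468 , -0.44144244, -0.04619237]), 'ft_torque': array([ 0.01579856, -0.00184697, -0.02382939]), 'gripper_force': 0.0, 'finger_gap': 0.9998256712499799}
scene [ 1.36390097e+00 -1.06473295e-03  1.35158699e+00] [-0.57838861  0.00354239 -0.81575368] -0.14851792043729498 [[487.63944031   0.         317.56466286]
 [  0.         487.63944031 193.3103202 ]
 [  0.           0.           1.        ]]
top [0.42163617 0.00760305 1.80141495] [ 0.07346786 -0.00418814 -0.99728879] -0.0915759380642363 [[439.6103377    0.         321.59712887]
 [  0.         439.6103377  197.2239282 ]
 [  0.           0.           1.        ]]
```

View pics/s0.png

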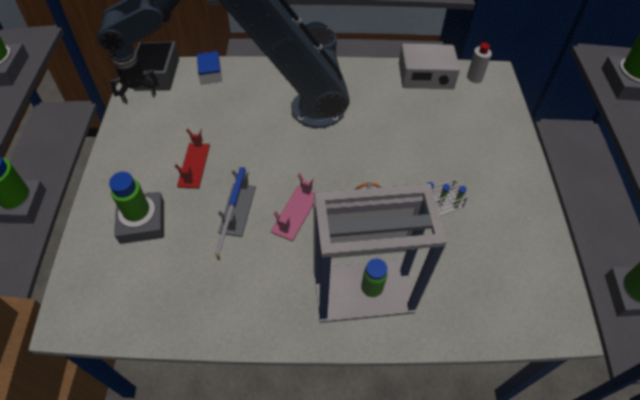

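View pics/t0.png

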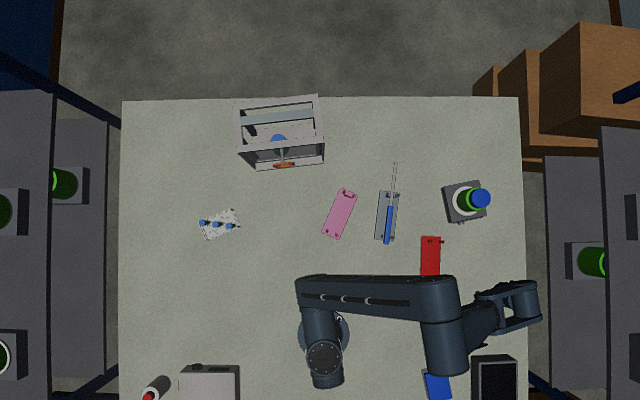

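Scene view from behind: pole on the grey stand, handle (240,185), hook (219,253); pink stand (295,210); red stand (194,165); orange ring (368,186); cabinet right of centre. Top view: pole (388,240)–(395,163), ring (284,165), jar (278,139), rack (218,224).
Candidates for the stand (top pixels): pink (340,213), red (430,256), grey carrying the blue pole (386,215). I choose the grey one, which holds the pole, and will check it in a crop.

```bash
cat > m.py <<'E'
from h import *
s=cv2.imread("pics/s0.png");t=cv2.imread("pics/t0.png")
def mk(i,box,lo,hi):
    x0,y0,x1,y1=box;h=cv2.cvtColor(i,cv2.COLOR_BGR2HSV);m=cv2.inRange(h,np.array(lo),np.array(hi));z=m*0;z[y0:y1,x0:x1]=m[y0:y1,x0:x1];return z
def st(m):
    p=np.argwhere(m)[:,::-1].astype(float)
    if len(p)<3:return p
    c=p.mean(0);w,v=np.linalg.eigh(np.cov((p-c).T));a=v[:,1];q=(p-c)@a
    return len(p),c.round(2),(c+a*q.min()).round(1),(c+a*q.max()).round(1)
B=([100,120,60],[130,255,255]);O=([5,100,70],[20,255,255]);Y=([20,80,80],[35,255,255])
for nm,i,hb,rb in(("scene",s,(215,160,255,260),(350,178,390,196)),("top",t,(370,150,405,250),(265,155,300,172))):
    print(nm,"blue",st(mk(i,hb,*B)),"ring",st(mk(i,rb,*O)),"yel",st(mk(i,hb,*Y)))
A=cv2.resize(s[155:265,205:260],None,fx=5,fy=5,interpolation=2)
C=cv2.resize(t[150:250,365:415],None,fx=5,fy=5,interpolation=2)
D=cv2.resize(t[90:180,230:330],None,fx=2.7,fy=2.7,interpolation=2)
W=np.zeros((560,800,3),np.uint8)
for im,x in((A,0),(C,277),(D,529)):W[:im.shape[0],x:x+im.shape[1]]=im[:560]
E_=cv2.resize(s[170:250,310:450],None,fx=1.9,fy=1.9,interpolation=2);W[300:300+E_.shape[0],530:530+E_.shape[1]]=E_
cv2.imwrite("pics/c0.png",W)
E
python3 m.py
```

```text
scene blue (230, array([236.86, 186.14]), array([242.5, 167.8]), array([231.4, 203.7])) ring (47, array([367.55, 184.87]), array([378.8, 183.8]), array([356.8, 185.9])) yel (8, array([217.  , 255.25]), array([216.4, 253.8]), array([217.7, 256.7]))
top blue (190, array([388.13, 224.54]), array([390.4, 205.8]), array([385.8, 243.2])) ring (79, array([283.63, 164.43]), array([294. , 163.4]), array([272.9, 165.5])) yel [[395. 161.]
 [396. 161.]]
```

View pics/c0.png

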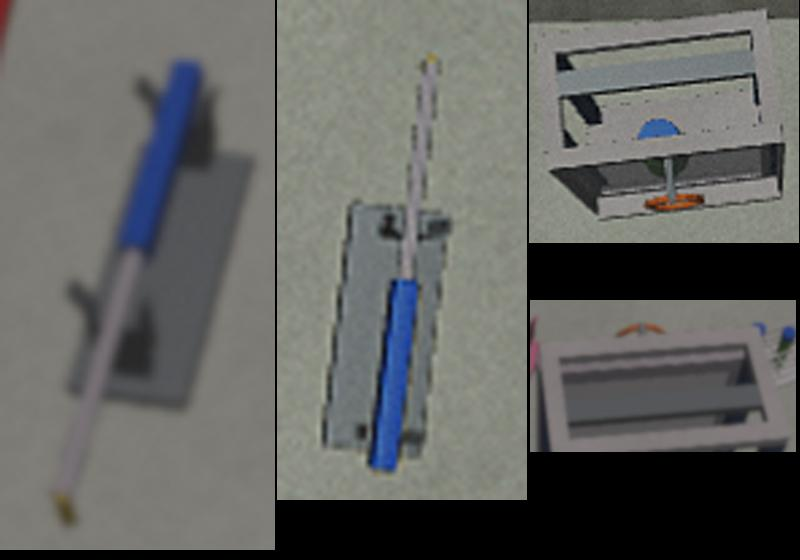

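```bash
cat >> m.py <<'E'
print('---')
a=plane("top",385.8-.3,243.7,.092);b=plane("top",390.4,205.3,.092);print("handle ends",a,b,np.linalg.norm(b-a))
k=plane("top",395.6,160.5,.085);print("hook corner",k,"yaw",np.degrees(np.arctan2(*(k-a)[[1,0]])),np.degrees(np.arctan2(*(b-a)[[1,0]])),"len",np.linalg.norm((k-a)[:2]))
for u,v in((236.86,186.14),):print("scene blue c",plane("scene",u,v,.088))
# hook corner in scene / top
print("tri hook",tri((216.7,253.8),(395.6,161)))
# ring: left and right extremes give height
for z in(.30,.32,.34,.36,.38):
    L=plane("top",272.7,165.5,z);R=plane("top",294.3,163.4,z);print(z,L[:2],R[:2],np.linalg.norm(L-R),np.degrees(np.arctan2(*(L-R)[[0,1]])))
print("ring top tri",tri((367.6,182.5),(283.6,161.8)))
# roof corners, z=.42, outer: crop pixel/2.7
for nm,(u,v) in dict(fl=(545,172),fr=(783,135),bl=(533,28),br=(768,12)).items():
    print(nm,plane("top",230+(u-529)/2.7,90+v/2.7,.42))
E
python3 m.py|sed '1,/---/d'
```

```text
handle ends [ 0.36341892 -0.2452287   0.092     ] [ 0.5124344  -0.26778446  0.092     ] 0.1507128902722201
hook corner [ 0.68985521 -0.29415637  0.085     ] yaw -8.524282173722982 -8.607249798745991 len 0.33008267042927597
scene blue c [ 0.44295206 -0.25542481  0.088     ]
tri hook (array([ 0.68774354, -0.29269094,  0.08477935]), np.float64(0.002860042164581517))
0.3 [0.64409454 0.16838658] [0.65035441 0.09381523] 0.07483362863650735 -4.798430612508986
0.32 [0.64113122 0.16624482] [0.64730771 0.09266682] 0.07383678723930764 -4.798430612509047
0.34 [0.6381679  0.16410306] [0.644261  0.0915184] 0.07283994584210797 -4.798430612509019
0.36 [0.63520459 0.1619613 ] [0.6412143  0.09036999] 0.07184310444490828 -4.798430612508993
0.38 [0.63224127 0.15981954] [0.6381676  0.08922158] 0.07084626304770861 -4.798430612509054
ring top tri (array([0.64342322, 0.1253703 , 0.38391088]), np.float64(0.0031098979764512843))
fl [0.66600018 0.27289574 0.42      ]
fr [ 0.70612157 -0.00852481  0.42      ]
bl [0.84071219 0.28853629 0.42      ]
br [0.85562661 0.00730032 0.42      ]
```

The crop confirms it: the blue handle lies in the grey forks, with the yellow hook tip at the far end. I'll go above the handle at pole x≈+30.

Call:
servo_tool --rows '[[[0,0,0,0.03,-0.018,0,1],[0,0,0,0.03,-0.018,0,1],[0,0,0,0.03,-0.018,0,1],[0,0,0,0.03,-0.018,0,1],[0,0,0,0.03,-0.018,0,1],[0,0,0,0.03,-0.018,0,1],[0,0,0,0.03,-0.018,0,1],[0,0,0,0.03,-0.018,0,1]]]'

```text
t: 0.77
tcp_pos: [0.3831, -0.376, 0.2116]
tool_rot: [0.987, 0.163, -0.0, -0.0]
force: [0.9, 0.4, -0.4]
finger_gap: 0.999
gripper_force: 0.0
```

Call:
servo_tool --rows '[[[0,0,0,0.03,-0.018,0,1],[0,0,0,0.03,-0.018,0,1],[0,0,0,0.03,-0.018,0,1],[0,0,0,0.03,-0.018,0,1],[0,0,6.8,0,0,0,1],[0,0,6.8,0,0,0,1],[0,0,6.8,0,0,0,1],[0,0,6.8,0,0,0,1]]]'

```text
t: 1.43
tcp_pos: [0.4728, -0.2701, 0.2115]
tool_rot: [0.997, -0.075, -0.0, -0.0]
force: [-0.2, -0.1, 0.0]
finger_gap: 1.002
gripper_force: 0.0
```

```bash
cat >> h.py <<'E'
from scipy.spatial.transform import Rotation as Ro
def rel(P,yaw=None):
    s=manip.sense();R=Ro.from_quat(s["tool_rot"]);x=R.apply([1,0,0]);zz=R.apply([0,0,1])
    print("t",round(s["t"],2),"tcp",s["tcp_pos"].round(4),"yaw",np.degrees(np.arctan2(x[1],x[0])).round(2),"z",zz.round(3),"gap",round(s["finger_gap"],3),"F",s["force"].round(2),"grip",round(s["gripper_force"],1))
    print("delta tool",R.inv().apply(np.array(P)-s["tcp_pos"]).round(4))
E
python3 -c "
from h import *
rel([.482,-.263,.082]);i=snap('top','t1.png')"
```

```text
t 1.43 tcp [ 0.4728 -0.2701  0.2115] yaw -8.63 z [-0.001  0.001 -1.   ] gap 1.002 F [-0.2  -0.12  0.03] grip 0.0
delta tool [ 0.0082 -0.0083  0.1295]
```

Call:
servo_tool --rows '[[[0,0,0,0.004,-0.004,0.02,1],[0,0,0,0.004,-0.004,0.02,1],[0,0,0,0,0,0.02,1],[0,0,0,0,0,0.02,1],[0,0,0,0,0,0.02,1],[0,0,0,0,0,0.02,1],[0,0,0,0,0,0.009,1],[0,0,0,0,0,0,1]]]'

```text
t: 2.15
tcp_pos: [0.4804, -0.2629, 0.0807]
tool_rot: [0.997, -0.072, -0.002, -0.002]
force: [-0.4, -0.1, -0.9]
finger_gap: 0.996
gripper_force: 0.0
```

Call:
servo_tool --rows '[[[0,0,0,0,0,0,0],[0,0,0,0,0,0,-0.3],[0,0,0,0,0,0,-0.4],[0,0,0,0,0,0,-0.5],[0,0,0,0,0,0,-1],[0,0,0,0,0,0,-1],[0,0,0,0,0,0,-1],[0,0,0,0,0,0,-1]]]' --squeeze 100

```text
t: 2.82
tcp_pos: [0.4819, -0.2641, 0.0831]
tool_rot: [0.997, -0.073, 0.0, 0.0]
force: [-0.4, -0.1, -0.5]
finger_gap: 0.003
gripper_force: 0.0
```

```bash
python3 -c "
from h import *
rel([.482,-.263,.082])"
```

```text
t 2.82 tcp [ 0.4819 -0.2641  0.0831] yaw -8.36 z [ 0. -0. -1.] gap 0.003 F [-0.42 -0.06 -0.5 ] grip 0.0
delta tool [-0.0001 -0.0011  0.0011]
```

```bash
python3 -c "
from h import *
t=snap('top','t2.png');s=snap('scene','s2.png')
a=cv2.resize(t[140:300,330:450],None,fx=3.3,fy=3.3,interpolation=2);b=cv2.resize(s[100:270,180:300],None,fx=3.2,fy=3.2,interpolation=2)
W=np.zeros((560,800,3),np.uint8);W[:a.shape[0],:a.shape[1]]=a;W[:b.shape[0],400:400+b.shape[1]]=b[:560];cv2.imwrite('pics/c1.png',W)
"
```

```text
(no output)
```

View pics/c1.png

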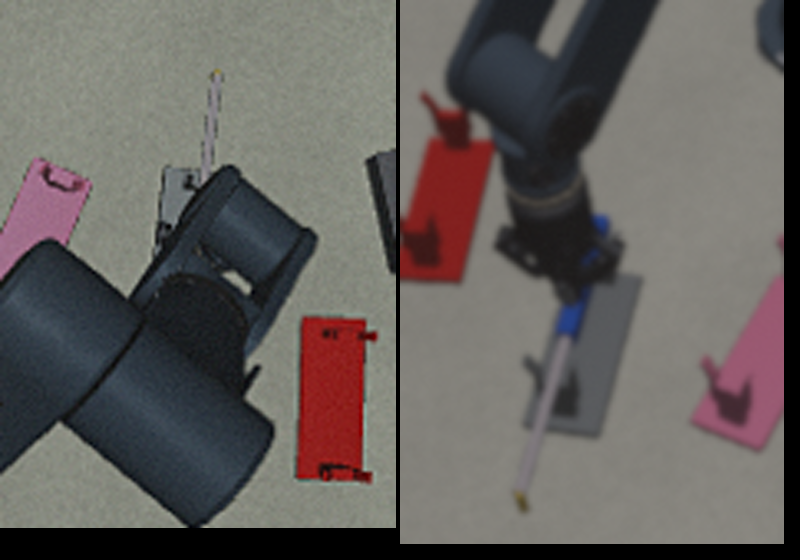

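```bash
python3 -c "
from h import *
for P in ([.482,-.264,.064],[.482,-.264,.083],[.482,-.264,.092],[.482,-.264,.13]): print(proj('scene',P))
for n in ('s0','s2'):
    h=cv2.cvtColor(cv2.imread(f'pics/{n}.png'),cv2.COLOR_BGR2HSV);m=cv2.inRange(h,np.array([100,120,60]),np.array([130,255,255]))
    print(n,[(v,*(np.where(m[v,215:255])[0][[0,-1]]+215)) for v in list(range(166,208,3)) if m[v,215:255].any()])
print({k:v for k,v in manip.sense().items() if k in('finger_gap','gripper_force','ft_torque')})
s=cv2.imread('pics/s2.png');cv2.imwrite('pics/c2.png',cv2.resize(s[155:215,205:265],None,fx=9,fy=9,interpolation=0))
"
```

```text
(np.float64(233.91657740105342), np.float64(200.33768960376372))
(np.float64(233.1345082900811), np.float64(196.95300427960706))
(np.float64(232.7590435628407), np.float64(195.3260368291759))
(np.float64(231.13720655872132), np.float64(188.28320323306144))
s0 [(169, np.int64(240), np.int64(244)), (172, np.int64(239), np.int64(243)), (175, np.int64(237), np.int64(243)), (178, np.int64(236), np.int64(242)), (181, np.int64(236), np.int64(241)), (184, np.int64(235), np.int64(241)), (187, np.int64(234), np.int64(240)), (190, np.int64(233), np.int64(238)), (193, np.int64(232), np.int64(237)), (196, np.int64(231), np.int64(237)), (199, np.int64(230), np.int64(236)), (202, np.int64(229), np.int64(235))]
s2 [(169, np.int64(240), np.int64(244)), (172, np.int64(242), np.int64(243)), (178, np.int64(240), np.int64(241)), (181, np.int64(238), np.int64(238)), (193, np.int64(237), np.int64(237)), (196, np.int64(231), np.int64(237)), (199, np.int64(230), np.int64(236)), (202, np.int64(229), np.int64(235))]
{'ft_torque': array([-0.03422073, -0.03932226, -0.0125405 ]), 'gripper_force': 0.0, 'finger_gap': 0.0014535236188910601}
```

View pics/c2.png

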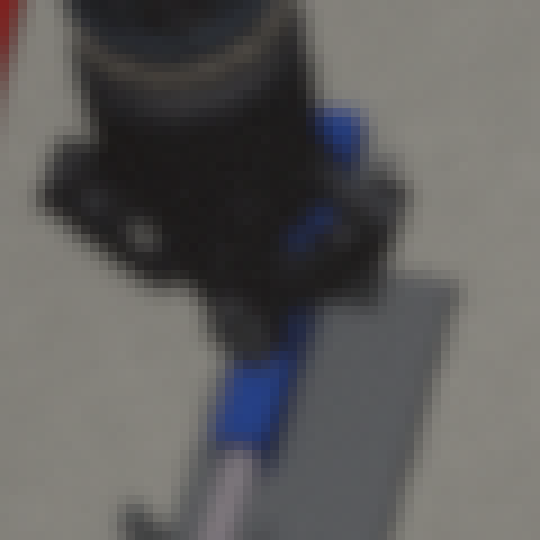

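The picture shows the jaws closed over the handle with the blue running on below them, near (232,195). So the pads shut on top of the handle rather than around it, which suggests the tips are higher than reported. I'll probe gently downward.

Call:
servo_tool --rows '[[[0,0,0,0,0,0.002,-1],[0,0,0,0,0,0.002,-1],[0,0,0,0,0,0,-1]]]'

```text
t: 3.17
tcp_pos: [0.4816, -0.2638, 0.0784]
tool_rot: [0.997, -0.073, -0.0, -0.0]
force: [-0.3, -0.6, 0.7]
finger_gap: 0.001
gripper_force: 0.0
```

Call:
servo_tool --rows '[[[0,0,0,0,0,0.002,-1],[0,0,0,0,0,0.002,-1],[0,0,0,0,0,0.002,-1],[0,0,0,0,0,0,-1]]]'

```text
t: 3.5
tcp_pos: [0.4819, -0.264, 0.0727]
tool_rot: [0.997, -0.073, -0.0, -0.0]
force: [-0.4, 0.5, -0.3]
finger_gap: 0.001
gripper_force: 0.0
```

```bash
python3 -c "
from h import *
s=snap('scene','s3.png')
h=cv2.cvtColor(s,cv2.COLOR_BGR2HSV);m=cv2.inRange(h,np.array([100,120,60]),np.array([130,255,255]))
print([(v,*(np.where(m[v,215:255])[0][[0,-1]]+215)) for v in list(range(166,208,1)) if m[v,215:255].any()])
a=cv2.resize(s[150:265,205:265],None,fx=5,fy=5,interpolation=0);p=cv2.resize(cv2.imread('pics/s2.png')[150:265,205:265],None,fx=5,fy=5,interpolation=0)
cv2.imwrite('pics/c3.png',np.hstack([p,a]))
"
```

```text
[(168, np.int64(240), np.int64(243)), (169, np.int64(240), np.int64(244)), (170, np.int64(240), np.int64(244)), (171, np.int64(240), np.int64(244)), (172, np.int64(241), np.int64(243)), (173, np.int64(242), np.int64(243)), (181, np.int64(239), np.int64(241)), (182, np.int64(238), np.int64(240)), (183, np.int64(237), np.int64(240)), (184, np.int64(238), np.int64(238)), (197, np.int64(231), np.int64(236)), (198, np.int64(231), np.int64(236)), (199, np.int64(230), np.int64(236)), (200, np.int64(230), np.int64(235)), (201, np.int64(229), np.int64(235)), (202, np.int64(229), np.int64(235)), (203, np.int64(229), np.int64(234)), (204, np.int64(233), np.int64(234))]
```

View pics/c3.png

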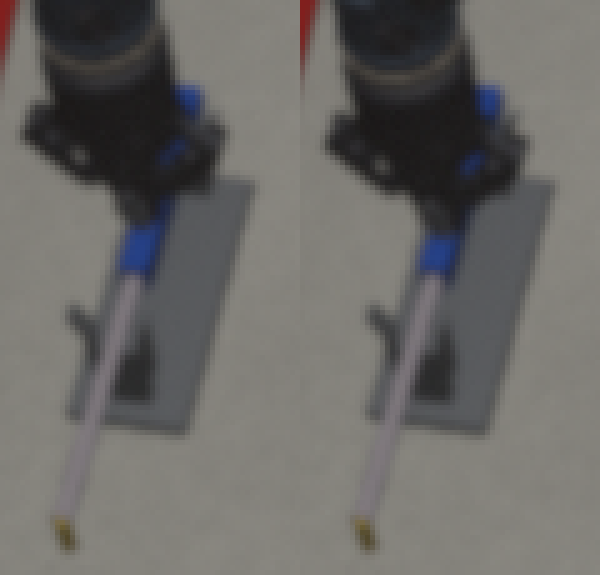

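Between the two crops the jaw tip drops from about v=195 to 197 while the handle stays put. So the tips really are above the handle, and I'll keep probing for contact.

Call:
servo_tool --rows '[[[0,0,0,0,0,0.002,-1],[0,0,0,0,0,0.002,-1],[0,0,0,0,0,0,-1],[0,0,0,0,0,0,-1]]]'

```text
t: 3.88
tcp_pos: [0.482, -0.2642, 0.0724]
tool_rot: [0.997, -0.073, 0.001, 0.001]
force: [-4.4, 3.5, 24.3]
finger_gap: 0.001
gripper_force: 12.3
```

Call:
servo_tool --rows '[[[0,0,0,0,0,0.002,-1],[0,0,0,0,0,0.002,-1],[0,0,0,0,0,0,-1],[0,0,0,0,0,0,-1]]]'

```text
t: 4.22
tcp_pos: [0.4821, -0.2643, 0.0722]
tool_rot: [0.997, -0.072, 0.001, 0.001]
force: [-10.6, 7.3, 50.7]
finger_gap: -0.003
gripper_force: 25.1
```

Call:
servo_tool --rows '[[[0,0,0,0,0,-0.008,-1],[0,0,0,0,0,-0.02,-1],[0,0,0,0,0,-0.02,-1],[0,0,0,0,0,0,1],[0,0,0,0,0,0,1],[0,0,0,0,0,0,1],[0,0,0,0,0,0,1],[0,0,0,0,0,0,1]]]'

```text
t: 4.88
tcp_pos: [0.4812, -0.2635, 0.1117]
tool_rot: [0.997, -0.073, -0.001, -0.001]
force: [-0.4, -0.9, -0.1]
finger_gap: 0.706
gripper_force: 0.0
```

```bash
python3 -c "
from h import *
rel([.482,-.263,.043])
for n in('scene','top'):
  h=cv2.cvtColor(snap(n,n[0]+'4.png'),cv2.COLOR_BGR2HSV)
  m=cv2.inRange(h,np.array([100,120,60]),np.array([130,255,255]));y=cv2.inRange(h,np.array([20,80,80]),np.array([35,255,255]))
  b=(slice(160,262),slice(215,255)) if n=='scene' else (slice(150,250),slice(370,405))
  for q in(m,y):
    p=np.argwhere(q[b]);print(n,len(p),p.min(0) if len(p) else '',p.max(0) if len(p) else '')
# tool body height check: project open fingertip line
s=cv2.imread('pics/s4.png');cv2.imwrite('pics/c4.png',cv2.resize(s[120:220,190:290],None,fx=5.9,fy=5.9,interpolation=2))
for dy in(-.0425,.0425):
  for z in(.10,.14): print(dy,z,proj('scene',[.482+dy*.145,-.264+dy*.989,z]))
"
```

```text
t 4.88 tcp [ 0.4812 -0.2635  0.1117] yaw -8.36 z [-0.002  0.002 -1.   ] gap 0.706 F [-0.39 -0.89 -0.07] grip 0.0
delta tool [ 0.0009 -0.0005  0.0687]
scene 146 [12 14] [44 28]
scene 10 [94  1] [98  3]
top 2 [67 18] [68 18]
top 2 [11 25] [11 26]
-0.0425 0.1 (np.float64(219.4702703039253), np.float64(192.14059298483588))
-0.0425 0.14 (np.float64(217.48134334675797), np.float64(184.64765017509802))
0.0425 0.1 (np.float64(245.4889614485499), np.float64(195.60557776417625))
0.0425 0.14 (np.float64(244.0400386216116), np.float64(188.13093520528682))
```

View pics/c4.png

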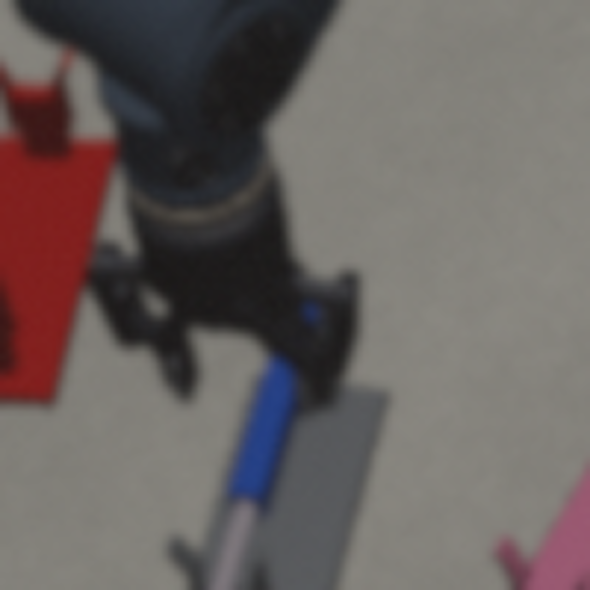

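Open jaw tips at about (220,188) and (244,188) straddle the handle (237,188). They are roughly 35–40 mm higher than the reported TCP implies, which matches the contact height. I'll descend by that offset.

Call:
servo_tool --rows '[[[0,0,0,0,0,0.01,1],[0,0,0,0,0,0.01,1],[0,0,0,0,0,0.01,1],[0,0,0,0,0,0.008,1],[0,0,0,0,0,0,1],[0,0,0,0,0,0,1]]]'

```text
t: 5.48
tcp_pos: [0.4813, -0.2637, 0.0738]
tool_rot: [0.997, -0.073, -0.001, -0.001]
force: [0.9, -0.3, -0.0]
finger_gap: 1.003
gripper_force: 0.0
```

Call:
servo_tool --rows '[[[0,0,0,0,0,0.006,1],[0,0,0,0,0,0.006,1],[0,0,0,0,0,0.006,1],[0,0,0,0,0,0,1]]]'

```text
t: 5.82
tcp_pos: [0.4812, -0.2636, 0.0558]
tool_rot: [0.997, -0.073, -0.001, -0.001]
force: [-0.3, 1.2, 0.0]
finger_gap: 0.998
gripper_force: 0.0
```

Call:
servo_tool --rows '[[[0,0,0,0,0,0.006,1],[0,0,0,0,0,0.006,1],[0,0,0,0,0,0,-0.3],[0,0,0,0,0,0,-0.5],[0,0,0,0,0,0,-1],[0,0,0,0,0,0,-1],[0,0,0,0,0,0,-1],[0,0,0,0,0,0,-1]]]' --squeeze 100

```text
t: 6.48
tcp_pos: [0.4821, -0.2643, 0.0455]
tool_rot: [0.997, -0.073, 0.0, 0.0]
force: [0.1, -0.8, 1.5]
finger_gap: 0.214
gripper_force: 97.6
```

Gripped (gap 0.21, 98 N). Lift straight out of the forks.

Call:
servo_tool --rows '[[[0,0,0,0,0,-0.01,-1],[0,0,0,0,0,-0.02,-1],[0,0,0,0,0,-0.03,-1],[0,0,0,0,0,-0.03,-1],[0,0,0,0,0,-0.03,-1],[0,0,0,0,0,-0.03,-1],[0,0,0,0,0,-0.03,-1],[0,0,0,0,0,-0.02,-1]]]'

```text
t: 7.15
tcp_pos: [0.4824, -0.2644, 0.2487]
tool_rot: [0.997, -0.073, 0.002, 0.001]
force: [0.5, -0.4, -0.9]
finger_gap: 0.217
gripper_force: 97.6
```

Call:
servo_tool --rows '[[[0,0,0,0,0,-0.03,-1],[0,0,0,0,0,-0.03,-1],[0,0,0,0,0,-0.02,-1],[0,0,-3.4,-0.02,0,0,-1],[0,0,-3.4,-0.02,0,0,-1],[0,0,-3.4,-0.02,0,0,-1],[0,0,-3.4,-0.02,0,0,-1],[0,0,0,0,0,0,-1]]]'

```text
t: 7.82
tcp_pos: [0.3987, -0.2581, 0.3252]
tool_rot: [0.999, 0.046, -0.001, -0.001]
force: [-0.2, 0.4, -1.6]
finger_gap: 0.215
gripper_force: 97.7
```

```bash
python3 -c "
from h import *
rel([.392,.105,.324])
s=snap('scene','s5.png');t=snap('top','t5.png')
for n,i in(('s',s),('t',t)):
  h=cv2.cvtColor(i,cv2.COLOR_BGR2HSV);y=cv2.inRange(h,np.array([20,80,80]),np.array([35,255,255]))
  k,_,S,C=cv2.connectedComponentsWithStats(y);print(n,[(S[j].tolist(),C[j].round(1).tolist()) for j in range(1,k)][:12])
"
```

```text
t 7.82 tcp [ 0.3987 -0.2581  0.3252] yaw 5.26 z [-0.003  0.001 -1.   ] gap 0.215 F [-0.21  0.44 -1.59] grip 97.7
delta tool [ 0.0266 -0.3622  0.0017]
s [([224, 174, 4, 8, 15], [225.4, 176.8])]
t [([392, 172, 3, 2, 4], [393.0, 172.5])]
```

```bash
python3 -c "
from h import *
print(tri((225.0,175.2),(393,172.5)));print(proj('scene',[.603,-.239,.36]),proj('top',[.603,-.239,.36]),proj('scene',[.603,-.239,.332]))
s=manip.sense();print(s['q'].round(3))
"
```

```text
(array([ 0.60677838, -0.2354877 ,  0.36005058]), np.float64(0.0010513165404347129))
(np.float64(223.61937816244992), np.float64(174.02397114554574)) (np.float64(393.9233582728075), np.float64(173.63951945639374)) (np.float64(225.1841527679877), np.float64(180.54325047675655))
[-0.808  0.196  1.63   0.     1.315  0.674]
```

Call:
servo_tool --rows '[[[0,0,0,0,-0.036,0,-1],[0,0,0,0,-0.036,0,-1],[0,0,0,0,-0.036,0,-1],[0,0,0,0,-0.036,0,-1],[0,0,0,0,-0.036,0,-1],[0,0,0,0,-0.036,0,-1],[0,0,0,0,-0.036,0,-1],[0,0,0,0,-0.036,0,-1]]]'

```text
t: 8.58
tcp_pos: [0.3763, 0.0292, 0.3254]
tool_rot: [0.999, 0.045, 0.001, -0.0]
force: [0.2, -0.3, 0.0]
finger_gap: 0.213
gripper_force: 98.0
```

```bash
python3 -c "
from h import *
rel([.392,.105,.324])"
```

```text
t 8.58 tcp [0.3763 0.0292 0.3254] yaw 5.19 z [ 0.002  0.    -1.   ] gap 0.213 F [ 0.24 -0.27  0.04] grip 98.0
delta tool [ 0.0225 -0.0741  0.0014]
```

Call:
servo_tool --rows '[[[0,0,0,0,-0.025,0,-1],[0,0,0,0,-0.025,0,-1],[0,0,0,0,-0.024,0,-1],[0,0,0,0,0,0,-1],[0,0,0,0,0,0,-1]]]'

```text
t: 9.0
tcp_pos: [0.3695, 0.1022, 0.3252]
tool_rot: [0.999, 0.047, 0.0, 0.0]
force: [-0.0, -1.7, -1.1]
finger_gap: 0.216
gripper_force: 98.1
```

```bash
python3 -c "
from h import *
rel([.392,.105,.324])
s=snap('scene','s6.png');t=snap('top','t6.png')
W=np.zeros((590,800,3),np.uint8)
a=cv2.resize(t[120:220,235:335],None,fx=4.9,fy=4.9,interpolation=2);b=cv2.resize(s[150:210,337:397],None,fx=5,fy=5,interpolation=2)
W[:490,:490]=a;W[:300,495:795]=b;cv2.imwrite('pics/c6.png',W)
"
```

```text
t 9.0 tcp [0.3695 0.1022 0.3252] yaw 5.43 z [ 0.001 -0.    -1.   ] gap 0.216 F [-0.05 -1.73 -1.12] grip 98.1
delta tool [ 0.0227 -0.0006  0.0012]
```

View pics/c6.png

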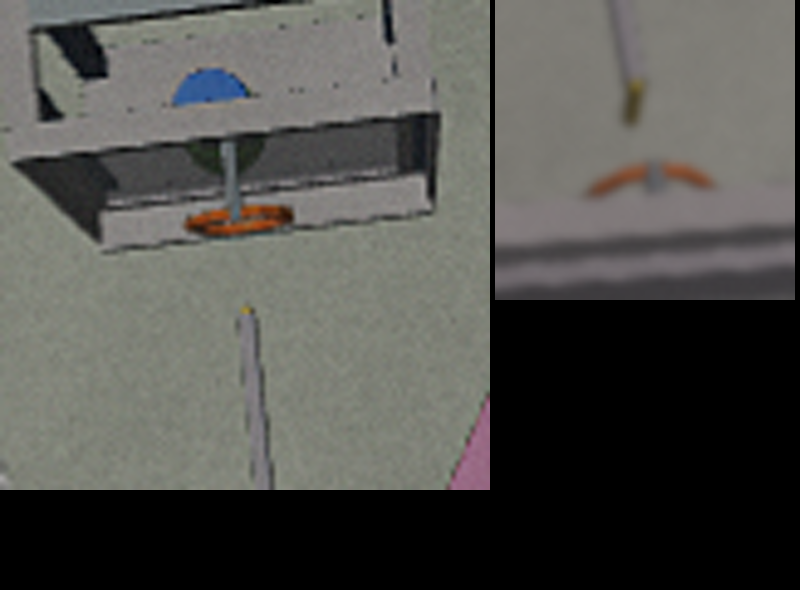

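Top crop: ring centre at (284,164.7) and hook corner at (285.4,183.3). Scene crop: ring top at (369,182) and hook corner at (365.6,166.6). Next I'll work out the offset.

```bash
python3 -c "
from h import *
k=tri((365.6,166.8),(285.4,183.4));print('hook',k)
rt=tri((368.8,182.0),(283.8,162.3));print('ringtop',rt)
c=plane('top',284.0,164.7,.346);print('ring c',c)
for z in(.335,.345,.355):
  c=plane('top',284.0,164.7,z);print(z,c[:2].round(4),'top v',[round(proj('top',c+[0,0,d])[1],1) for d in(.034,-.034)],'scene',np.round(proj('scene',c+[0,0,.037]),1))
t=cv2.imread('pics/t6.png');h=cv2.cvtColor(t,cv2.COLOR_BGR2HSV);m=cv2.inRange(h,np.array([5,100,70]),np.array([20,255,255]))
p=np.argwhere(m[150:175,265:305])+[150,265];print(p.min(0),p.max(0),p.mean(0));print(m[158:172,270:298]//255)
h=cv2.cvtColor(cv2.imread('pics/s6.png'),cv2.COLOR_BGR2HSV);m=cv2.inRange(h,np.array([5,100,70]),np.array([20,255,255]));print(m[178:192,350:385]//255)
"
```

```text
hook (array([0.57525799, 0.12388315, 0.36056603]), np.float64(0.007306158214684104))
ringtop (array([0.64190047, 0.12657262, 0.38398498]), np.float64(0.00680670383380989))
ring c [0.6394405  0.12563902 0.346     ]
0.335 [0.6411 0.1265] top v [np.float64(163.2), np.float64(166.2)] scene [367.  184.6]
0.345 [0.6396 0.1257] top v [np.float64(163.2), np.float64(166.2)] scene [367.  181.7]
0.355 [0.6381 0.1249] top v [np.float64(163.2), np.float64(166.2)] scene [367.  178.8]
[162 273] [167 294] [164.44736842 283.48684211]
[[0 0 0 0 0 0 0 0 0 0 0 0 0 0 0 0 0 0 0 0 0 0 0 0 0 0 0 0]
 [0 0 0 0 0 0 0 0 0 0 0 0 0 0 0 0 0 0 0 0 0 0 0 0 0 0 0 0]
 [0 0 0 0 0 0 0 0 0 0 0 0 0 0 0 0 0 0 0 0 0 0 0 0 0 0 0 0]
 [0 0 0 0 0 0 0 0 0 0 0 0 0 0 0 0 0 0 0 0 0 0 0 0 0 0 0 0]
 [0 0 0 0 0 0 0 0 0 0 0 0 0 0 1 1 1 1 1 1 1 1 1 1 0 0 0 0]
 [0 0 0 0 0 0 1 1 1 1 1 1 0 0 1 1 1 1 1 1 1 1 0 0 1 0 0 0]
 [0 0 0 0 1 1 1 1 1 1 1 1 0 0 1 1 0 0 0 1 1 1 0 0 0 0 0 0]
 [0 0 0 1 1 1 1 1 0 0 0 0 0 1 1 1 1 1 1 1 1 1 1 0 0 0 0 0]
 [0 0 0 1 0 0 0 1 1 1 1 1 1 1 1 1 1 1 1 1 1 0 0 0 0 0 0 0]
 [0 0 0 0 0 0 0 1 1 1 1 1 1 1 1 0 0 0 0 0 0 0 
[... 572 characters left out ...]
0 0 0 0 0 0 0 0 0 0 0 0 0 0 0 0 0 0 0 0 0]
 [0 0 0 0 0 0 0 0 0 0 0 0 0 0 0 1 1 0 0 0 0 1 1 1 1 1 0 0 0 0 0 0 0 0 0]
 [0 0 0 0 0 0 0 0 0 0 0 0 1 1 1 1 1 0 0 0 0 1 1 1 1 1 1 1 0 0 0 0 0 0 0]
 [0 0 0 0 0 0 0 0 0 0 1 1 1 1 1 1 1 0 0 0 0 0 0 1 1 1 1 1 1 0 0 0 0 0 0]
 [0 0 0 0 0 0 0 0 1 1 1 1 1 0 0 0 0 0 0 0 0 0 0 0 0 0 0 1 1 1 0 0 0 0 0]
 [0 0 0 0 0 0 0 1 1 1 1 0 0 0 0 0 0 0 0 0 0 0 0 0 0 0 0 0 0 0 0 0 0 0 0]
 [0 0 0 0 0 0 0 1 1 0 0 0 0 0 0 0 0 0 0 0 0 0 0 0 0 0 0 0 0 0 0 0 0 0 0]
 [0 0 0 0 0 0 0 0 0 0 0 0 0 0 0 0 0 0 0 0 0 0 0 0 0 0 0 0 0 0 0 0 0 0 0]
 [0 0 0 0 0 0 0 0 0 0 0 0 0 0 0 0 0 0 0 0 0 0 0 0 0 0 0 0 0 0 0 0 0 0 0]
 [0 0 0 0 0 0 0 0 0 0 0 0 0 0 0 0 0 0 0 0 0 0 0 0 0 0 0 0 0 0 0 0 0 0 0]]
```

Hook corner is about 65 mm in front of the ring, 15 mm above its centre and 3 mm left of it. I'll correct slightly, then push through.

Call:
servo_tool --rows '[[[0,0,0,0.015,0.002,0.002,-1],[0,0,0,0.015,0,0,-1],[0,0,0,0.01,0,0,-1],[0,0,0,0.01,0,0,-1],[0,0,0,0.01,0,0,-1],[0,0,0,0,0,0,-1]]]'

```text
t: 9.6
tcp_pos: [0.4314, 0.104, 0.3229]
tool_rot: [0.999, 0.045, 0.001, 0.0]
force: [0.1, -0.0, 0.2]
finger_gap: 0.211
gripper_force: 98.1
```

Call:
servo_tool --rows '[[[0,0,0,0.007,0,0,-1],[0,0,0,0.007,0,0,-1],[0,0,0,0.007,0,0,-1],[0,0,0,0.007,0,0,-1],[0,0,0,0,0,0,-1]]]'

```text
t: 10.02
tcp_pos: [0.4586, 0.107, 0.323]
tool_rot: [0.999, 0.046, 0.001, 0.0]
force: [-1.0, 0.3, -0.8]
finger_gap: 0.213
gripper_force: 98.1
```

```bash
python3 -c "
from h import *
rel([.392,.105,.324])
s=snap('scene','s7.png');t=snap('top','t7.png')
W=np.zeros((590,800,3),np.uint8)
a=cv2.resize(t[130:200,250:320],None,fx=7,fy=7,interpolation=2);b=cv2.resize(s[150:210,337:397],None,fx=5,fy=5,interpolation=2)
W[:490,:490]=a;W[:300,495:795]=b;cv2.imwrite('pics/c7.png',W)
"
```

```text
t 10.02 tcp [0.4586 0.107  0.323 ] yaw 5.24 z [ 0.001 -0.    -1.   ] gap 0.213 F [-1.    0.33 -0.82] grip 98.1
delta tool [-0.0665 -0.004  -0.0011]
```

View pics/c7.png

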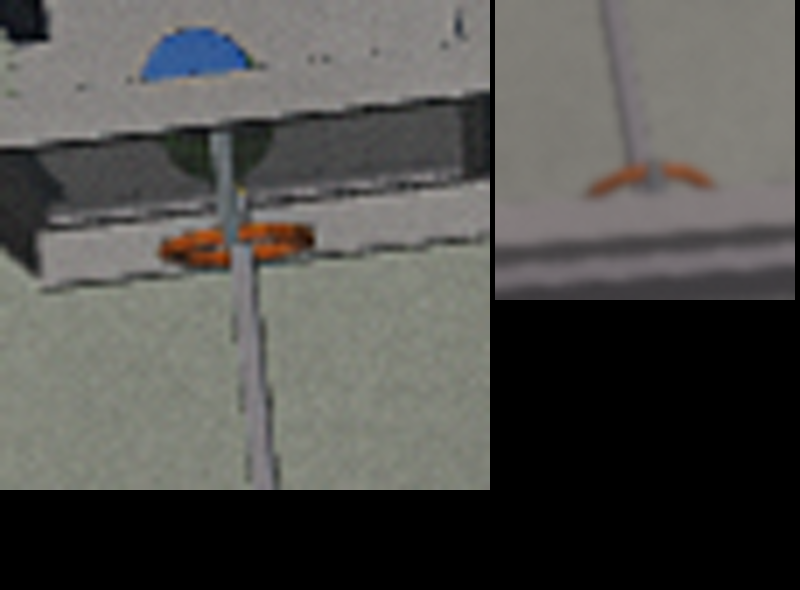

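The rod passes through the ring, with the yellow hook tip visible behind it at crop (243,190) beside the stalk, and no contact force. Pull down.

Call:
servo_tool --rows '[[[0,0,0,0,0,0.01,-1],[0,0,0,0,0,0.01,-1],[0,0,0,0,0,0.01,-1],[0,0,0,0,0,0.005,-1],[0,0,0,0,0,0.005,-1],[0,0,0,0,0,0.005,-1],[0,0,0,0,0,0.005,-1],[0,0,0,0,0,0.005,-1]]]'

```text
t: 10.78
tcp_pos: [0.4574, 0.1072, 0.2682]
tool_rot: [0.999, 0.046, 0.001, -0.0]
force: [-0.9, 0.3, 1.6]
finger_gap: 0.214
gripper_force: 98.4
```

Call:
servo_tool --rows '[[[0,0,0,0,0,0.006,-1],[0,0,0,0,0,0.006,-1],[0,0,0,0,0,0.006,-1],[0,0,0,0,0,0.006,-1],[0,0,0,0,0,0.006,-1],[0,0,0,0,0,0.006,-1],[0,0,0,0,0,0.006,-1],[0,0,0,0,0,0.006,-1]]]'

```text
t: 11.45
tcp_pos: [0.4574, 0.107, 0.2194]
tool_rot: [0.999, 0.046, 0.0, -0.0]
force: [0.6, 0.9, 1.5]
finger_gap: 0.22
gripper_force: 98.4
```

```bash
python3 -c "
from h import *
rel([.392,.105,.324]);print(manip.sense()['ft_torque'])
t=snap('top','t8.png');h=cv2.cvtColor(t,cv2.COLOR_BGR2HSV);m=cv2.inRange(h,np.array([5,100,70]),np.array([20,255,255]))
p=np.argwhere(m[150:190,260:305])+[150,260];print(p.min(0),p.max(0),p.mean(0))
for z in(.36,.34,.30,.28,.26,.24):print(z,proj('top',[.640,.126,z]))
"
```

```text
t 11.45 tcp [0.4574 0.107  0.2194] yaw 5.24 z [ 0.001  0.    -1.   ] gap 0.22 F [0.58 0.89 1.5 ] grip 98.4
delta tool [-0.0652 -0.0039 -0.1047]
[ 0.25321924 -0.52907802  0.20765182]
[165 275] [169 295] [166.84126984 284.82539683]
0.36 (np.float64(283.54362024134986), np.float64(163.91154376120883))
0.34 (np.float64(284.03799922974855), np.float64(164.79942613782612))
0.3 (np.float64(284.987878548422), np.float64(166.50526923797477))
0.28 (np.float64(285.44438234851015), np.float64(167.32503718930678))
0.26 (np.float64(285.88922204505235), np.float64(168.123830890713))
0.24 (np.float64(286.322838001779), np.float64(168.90244327733186))
```

Call:
servo_tool --rows '[[[0,0,0,0,0,0.005,-1],[0,0,0,0,0,0.005,-1],[0,0,0,0,0,0.005,-1],[0,0,0,0,0,0.005,-1],[0,0,0,0,0,0.005,-1],[0,0,0,0,0,0.005,-1],[0,0,0,0,0,0.003,-1]]]'

```text
t: 12.08
tcp_pos: [0.4566, 0.107, 0.1862]
tool_rot: [0.999, 0.046, -0.0, 0.0]
force: [-0.9, -0.1, 1.4]
finger_gap: 0.218
gripper_force: 98.4
```

Call:
servo_tool --rows '[[[0,0,0,0,0,0.003,-1],[0,0,0,0,0,0.002,-1],[0,0,0,0,0,0,-1]]]'

```text
t: 12.33
tcp_pos: [0.4567, 0.107, 0.1815]
tool_rot: [0.999, 0.046, -0.0, -0.0]
force: [-1.6, 0.3, 0.2]
finger_gap: 0.218
gripper_force: 98.3
```

```bash
cat > r.py <<'E'
from h import *
rel([.392,.105,.324]);print(manip.sense()['ft_torque'])
t=snap('top','t9.png');h=cv2.cvtColor(t,cv2.COLOR_BGR2HSV);m=cv2.inRange(h,np.array([5,100,70]),np.array([20,255,255]))
p=np.argwhere(m[150:190,260:305])+[150,260];print(p.min(0),p.max(0),p.mean(0))
E
python3 r.py
```

```text
t 12.33 tcp [0.4567 0.107  0.1815] yaw 5.24 z [-0.001  0.    -1.   ] gap 0.218 F [-1.56  0.31  0.18] grip 98.3
delta tool [-0.0647 -0.0039 -0.1425]
[ 0.08108106 -0.11860526  0.03904132]
[166 276] [171 294] [168.48387097 285.30645161]
```

Not yet at the stop; creep on until the force rises.

Call:
servo_tool --rows '[[[0,0,0,0,0,0.003,-1],[0,0,0,0,0,0.003,-1],[0,0,0,0,0,0.002,-1]]]'

```text
t: 12.63
tcp_pos: [0.4579, 0.107, 0.1741]
tool_rot: [0.999, 0.046, 0.001, 0.0]
force: [-0.8, 0.2, 2.9]
finger_gap: 0.212
gripper_force: 98.6
```

Call:
servo_tool --rows '[[[0,0,0,0,0,0.002,-1],[0,0,0,0,0,0.002,-1]]]'

```text
t: 12.8
tcp_pos: [0.4579, 0.107, 0.1701]
tool_rot: [0.999, 0.046, 0.001, 0.0]
force: [0.8, 0.9, 1.5]
finger_gap: 0.21
gripper_force: 98.4
```

```bash
python3 r.py
```

```text
t 12.8 tcp [0.4579 0.107  0.1701] yaw 5.23 z [ 0.002 -0.    -1.   ] gap 0.21 F [0.81 0.87 1.45] grip 98.4
delta tool [-0.0655 -0.004  -0.154 ]
[ 0.11606843 -0.43982802  0.14717169]
[166 276] [171 294] [168.5        285.41666667]
```

Call:
servo_tool --rows '[[[0,0,0,0,0,0.002,-1],[0,0,0,0,0,0.002,-1],[0,0,0,0,0,0.001,-1]]]'

```text
t: 13.1
tcp_pos: [0.4573, 0.107, 0.1648]
tool_rot: [0.999, 0.046, 0.0, 0.0]
force: [1.7, 0.6, 1.7]
finger_gap: 0.217
gripper_force: 98.5
```

```bash
python3 r.py; python3 -c "
from h import *
t=cv2.imread('pics/t9.png');s=snap('scene','s9.png')
W=np.zeros((590,800,3),np.uint8)
W[:490,:490]=cv2.resize(t[140:210,250:320],None,fx=7,fy=7,interpolation=2)
b=cv2.resize(s[100:280,310:410],None,fx=3,fy=3,interpolation=2);W[:540,495:795]=b;cv2.imwrite('pics/c9.png',W)"
```

```text
t 13.1 tcp [0.4573 0.107  0.1648] yaw 5.24 z [ 0.001  0.    -1.   ] gap 0.217 F [1.72 0.56 1.72] grip 98.5
delta tool [-0.0651 -0.0039 -0.1593]
[ 0.13596945 -0.57018334  0.1404509 ]
[166 276] [171 294] [168.50819672 285.39344262]
```

View pics/c9.png

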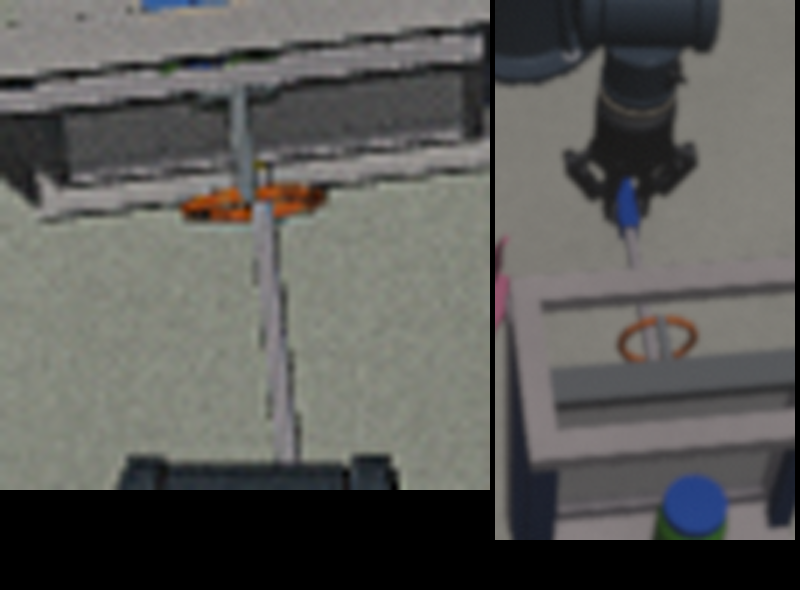

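The picture shows the whole ring at scene (364,213) with the rod inside it. In the top crop the rod still runs through the ring with the yellow tip behind it at (260,165). I'll triangulate the ring height.

```bash
python3 -c "
from h import *
h=cv2.cvtColor(cv2.imread('pics/s9.png'),cv2.COLOR_BGR2HSV);m=cv2.inRange(h,np.array([5,100,70]),np.array([20,255,255]))
p=np.argwhere(m[195:235,345:385])+[195,345];print(len(p),p.min(0),p.max(0));c=(p.min(0)+p.max(0))/2;print(c)
print(tri((c[1],c[0]),(285.1,168.5)))
for z in(.24,.25,.26):
  print(z,np.round([proj('scene',[.640,.126,z+d]) for d in(.038,0,-.038)],1).tolist())
# hook/yellow
for n in('s9','t9'):
  h=cv2.cvtColor(cv2.imread(f'pics/{n}.png'),cv2.COLOR_BGR2HSV);y=cv2.inRange(h,np.array([21,80,60]),np.array([35,255,255]))
  k,_,S,C=cv2.connectedComponentsWithStats(y);print(n,[(S[j].tolist(),C[j].round(1).tolist()) for j in range(1,k)][:8])
b=plane('top',250+265/7,140+200/7,.21);print(b)
"
```

```text
75 [206 352] [219 376]
[212.5 364. ]
(array([0.64094617, 0.13014466, 0.24407186]), np.float64(0.00018155152410388687))
0.24 [[363.5, 205.2], [362.3, 213.0], [361.2, 220.4]]
0.25 [[363.8, 203.1], [362.6, 211.0], [361.5, 218.5]]
0.26 [[364.2, 201.0], [362.9, 209.0], [361.8, 216.6]]
s9 []
t9 [([286, 163, 2, 1, 2], [286.5, 163.0])]
[0.6453363  0.12266227 0.21      ]
```

The ring is at about 0.242 m and stayed there over the last 17 mm of hand travel, so the sash is shut; the pole just tilted a little in the grip. Raise to clear the lower bar and back out.

Call:
servo_tool --rows '[[[0,0,0,0,0,-0.006,-1],[0,0,0,0,0,-0.006,-1],[0,0,0,0,0,-0.006,-1],[0,0,0,0,0,-0.006,-1],[0,0,0,0,0,-0.006,-1],[0,0,0,0,0,-0.005,-1],[0,0,0,0,0,0,-1]]]'

```text
t: 13.78
tcp_pos: [0.4576, 0.107, 0.2012]
tool_rot: [0.999, 0.046, 0.001, 0.0]
force: [0.2, 0.9, -0.5]
finger_gap: 0.214
gripper_force: 98.2
```

Call:
servo_tool --rows '[[[0,0,0,-0.006,0,0,-1],[0,0,0,-0.006,0,0,-1],[0,0,0,-0.006,0,0,-1],[0,0,0,0,0,0,-1]]]'

```text
t: 14.12
tcp_pos: [0.4364, 0.1054, 0.1994]
tool_rot: [0.999, 0.046, -0.002, -0.0]
force: [-0.6, -0.5, -0.4]
finger_gap: 0.209
gripper_force: 98.2
```

```bash
python3 r.py
```

```text
t 14.12 tcp [0.4364 0.1054 0.1994] yaw 5.25 z [-0.004  0.    -1.   ] gap 0.209 F [-0.58 -0.49 -0.37] grip 98.2
delta tool [-0.0447 -0.0037 -0.1245]
[-0.05842151  0.03874708  0.01645096]
[166 276] [171 294] [168.42622951 285.26229508]
```

Call:
servo_tool --rows '[[[0,0,0,-0.007,0,0,-1],[0,0,0,-0.007,0,0,-1],[0,0,0,-0.01,0,0,-1],[0,0,0,-0.015,0,0,-1],[0,0,0,-0.01,0,0,-1],[0,0,0,0,0,0,-1]]]'

```text
t: 14.67
tcp_pos: [0.3865, 0.101, 0.1995]
tool_rot: [0.999, 0.046, -0.002, -0.0]
force: [-0.2, 0.0, -1.9]
finger_gap: 0.216
gripper_force: 98.2
```

```bash
python3 r.py; python3 -c "
from h import *
s=snap('scene','s10.png');t=snap('top','t10.png')
for n,i in(('s',s),('t',t)):
  h=cv2.cvtColor(i,cv2.COLOR_BGR2HSV);y=cv2.inRange(h,np.array([19,80,60]),np.array([35,255,255]))
  k,_,S,C=cv2.connectedComponentsWithStats(y);print(n,[(S[j].tolist(),C[j].round(1).tolist()) for j in range(1,k)][:12])
  if n=='s':
    m=cv2.inRange(h,np.array([5,100,70]),np.array([18,255,255]));p=np.argwhere(m[195:235,345:385])+[195,345];print(p.min(0),p.max(0))
for z in(.22,.235,.25):print(z,proj('scene',[.588,.127,z]),proj('top',[.588,.127,z]))
"
```

```text
t 14.67 tcp [0.3865 0.101  0.1995] yaw 5.25 z [-0.004  0.    -1.   ] gap 0.216 F [-0.15  0.04 -1.88] grip 98.2
delta tool [ 0.0054 -0.0036 -0.1245]
[-0.0081208   0.04161537 -0.00038807]
[166 276] [171 294] [168.63888889 285.5       ]
s [([360, 202, 1, 2, 2], [360.0, 202.5])]
[205 352] [219 376]
t [([600, 68, 1, 1, 1], [600.0, 68.0]), ([287, 180, 2, 2, 4], [287.5, 180.5])]
0.22 (np.float64(361.2096630133429), np.float64(201.4047959178917)) (np.float64(286.5672338008265), np.float64(183.92927421997894))
0.235 (np.float64(361.6495481074588), np.float64(198.371166363293)) (np.float64(286.24833479941617), np.float64(183.4953266852136))
0.25 (np.float64(362.09688183401875), np.float64(195.28242682888884)) (np.float64(285.9233363683444), np.float64(183.05306946405986))
```

Hook is out and the sash stays shut. Swing back over to the stand.

Call:
servo_tool --rows '[[[0,0,0,0,0.02,-0.01,-1],[0,0,0,0,0.034,-0.01,-1],[0,0,0,0,0.036,0,-1],[0,0,0,0,0.036,0,-1],[0,0,0,0,0.036,0,-1],[0,0,0,0,0.036,0,-1],[0,0,0,0,0.036,0,-1],[0,0,0,0,0.036,0,-1]]]'

```text
t: 15.48
tcp_pos: [0.4157, -0.1705, 0.2201]
tool_rot: [0.999, 0.045, 0.001, 0.0]
force: [0.6, 0.4, -0.9]
finger_gap: 0.212
gripper_force: 98.2
```

Call:
servo_tool --rows '[[[0,0,0,0,0.036,0,-1],[0,0,0,0,0.036,0,-1],[0,0,3.4,0.015,0.008,0,-1],[0,0,3.4,0.015,0.008,0,-1],[0,0,3.4,0.015,0,0,-1],[0,0,3.4,0.015,0,0,-1],[0,0,0,0,0,0,-1],[0,0,0,0,0,0,-1]]]'

```text
t: 16.15
tcp_pos: [0.483, -0.256, 0.2195]
tool_rot: [0.997, -0.072, -0.0, 0.0]
force: [-0.3, -1.2, -0.4]
finger_gap: 0.216
gripper_force: 98.3
```

```bash
python3 -c "
from h import *
rel([.4821,-.2643,.0455])
s=snap('scene','s11.png');t=snap('top','t11.png')
for n,i in(('s',s),('t',t)):
  h=cv2.cvtColor(i,cv2.COLOR_BGR2HSV);y=cv2.inRange(h,np.array([19,80,60]),np.array([35,255,255]))
  k,_,S,C=cv2.connectedComponentsWithStats(y);print(n,[(S[j].tolist(),C[j].round(1).tolist()) for j in range(1,k)][:12])
s=manip.sense();p=s['tcp_pos'];R=Ro.from_quat(s['tool_rot']).apply([1,0,0])
for dz in(0,.01,.02,.03):
  b=p+.207*R+[0,0,.0345+dz];print(dz,np.round(proj('scene',b),1),np.round(proj('scene',b-[0,0,.028]),1),np.round(proj('top',b),1))
"
```

```text
t 16.15 tcp [ 0.483  -0.256   0.2195] yaw -8.26 z [-0. -0. -1.] gap 0.216 F [-0.29 -1.25 -0.4 ] grip 98.3
delta tool [0.0003 0.0084 0.174 ]
s [([207, 219, 4, 8, 17], [208.8, 222.6])]
t [([586, 81, 1, 1, 1], [586.0, 81.0]), ([400, 153, 4, 1, 4], [401.5, 153.0])]
0 [208.7 223.2] [210.5 228.7] [401.2 154. ]
0.01 [208.1 221.2] [209.9 226.7] [401.7 153.6]
0.02 [207.4 219.2] [209.2 224.8] [402.2 153.1]
0.03 [206.7 217.1] [208.6 222.8] [402.7 152.6]
```

The hook sits about 20 mm high, a 5.5° tilt. I'll level it by turning −5.5° about tool y, shift 8 mm right, then check.

Call:
servo_tool --rows '[[[0,-2.7,0,0,0.004,0,-1],[0,-2.8,0,0,0.0044,0,-1],[0,0,0,0,0,0,-1],[0,0,0,0,0,0,-1]]]'

```text
t: 16.58
tcp_pos: [0.4809, -0.2637, 0.2197]
tool_rot: [0.996, -0.073, -0.048, -0.004]
force: [0.4, -0.5, -0.8]
finger_gap: 0.213
gripper_force: 98.3
```

```bash
python3 -c "
from h import *
rel([.4821,-.2643,.0455])
s=snap('scene','s12.png');t=snap('top','t12.png')
for n,i in(('s',s),('t',t)):
  h=cv2.cvtColor(i,cv2.COLOR_BGR2HSV);y=cv2.inRange(h,np.array([19,80,60]),np.array([35,255,255]))
  k,_,S,C=cv2.connectedComponentsWithStats(y);print(n,[(S[j].tolist(),C[j].round(1).tolist()) for j in range(1,k)][:12])
p=manip.sense()['tcp_pos'];a=np.radians(-8.3);R=np.array([np.cos(a),np.sin(a),0])
for dz in(-.01,0,.01):
  b=p+.207*R+[0,0,.0345+dz];print(dz,b.round(3),np.round(proj('scene',b),1),np.round(proj('scene',b-[0,0,.028]),1),np.round(proj('top',b),1))
"
```

```text
t 16.58 tcp [ 0.4809 -0.2637  0.2197] yaw -8.34 z [-0.094  0.014 -0.995] gap 0.213 F [ 0.41 -0.46 -0.82] grip 98.3
delta tool [0.0179 0.0005 0.1733]
s [([206, 224, 3, 7, 14], [207.1, 226.7])]
t [([493, 65, 1, 1, 1], [493.0, 65.0]), ([402, 153, 3, 1, 3], [403.0, 153.0]), ([401, 155, 1, 1, 1], [401.0, 155.0]), ([532, 158, 1, 1, 1], [532.0, 158.0])]
-0.01 [ 0.685 -0.293  0.244] [206.5 224.6] [208.3 230. ] [402.9 154.9]
0 [ 0.685 -0.293  0.254] [205.8 222.6] [207.7 228.1] [403.4 154.4]
0.01 [ 0.685 -0.293  0.264] [205.1 220.6] [207.  226.1] [403.9 153.9]
```

Call:
servo_tool --rows '[[[0,1.5,0,0,0,0,-1],[0,0,0,0.0015,0,0.02,-1],[0,0,0,0.0015,0,0.025,-1],[0,0,0,0.0015,0,0.025,-1],[0,0,0,0.0015,0,0.025,-1],[0,0,0,0.0015,0,0.02,-1],[0,0,0,0.001,0,0.015,-1],[0,0,0,0,0,0,-1]]]'

```text
t: 17.35
tcp_pos: [0.4779, -0.2618, 0.087]
tool_rot: [0.997, -0.073, -0.037, -0.005]
force: [-0.7, 0.8, -0.2]
finger_gap: 0.218
gripper_force: 98.3
```

```bash
python3 -c "
from h import *
rel([.4821,-.2643,.0455])
s=snap('scene','s13.png');t=snap('top','t13.png')
for n,i in(('s',s),('t',t)):
  h=cv2.cvtColor(i,cv2.COLOR_BGR2HSV);y=cv2.inRange(h,np.array([19,80,60]),np.array([35,255,255]))
  k,_,S,C=cv2.connectedComponentsWithStats(y);print(n,[(S[j].tolist(),C[j].round(1).tolist()) for j in range(1,k)][:12])
"
```

```text
t 17.35 tcp [ 0.4779 -0.2618  0.087 ] yaw -8.36 z [-0.074  0.015 -0.997] gap 0.218 F [-0.71  0.81 -0.21] grip 98.3
delta tool [0.0076 0.0021 0.041 ]
s [([215, 247, 3, 5, 11], [216.0, 249.0])]
t [([493, 65, 1, 1, 1], [493.0, 65.0]), ([504, 66, 1, 1, 1], [504.0, 66.0]), ([634, 99, 1, 1, 1], [634.0, 99.0]), ([568, 136, 1, 1, 1], [568.0, 136.0]), ([397, 159, 1, 1, 1], [397.0, 159.0])]
```

Call:
servo_tool --rows '[[[0,0,0,0.001,0.002,0.01,-1],[0,0,0,0.001,0,0.01,-1],[0,0,0,0.001,0,0.01,-1],[0,0,0,0,0,0.005,-1],[0,0,0,0,0,0,-1]]]'

```text
t: 17.87
tcp_pos: [0.4798, -0.2651, 0.0531]
tool_rot: [0.997, -0.073, -0.036, -0.003]
force: [-0.1, 0.1, -1.0]
finger_gap: 0.215
gripper_force: 98.3
```

Call:
servo_tool --rows '[[[0,0,0,0,0,0.003,-1],[0,0,0,0,0,0.002,-1],[0,0,0,0,0,0,-1]]]'

```text
t: 18.12
tcp_pos: [0.4804, -0.2657, 0.0493]
tool_rot: [0.997, -0.073, -0.035, -0.003]
force: [-0.5, -0.0, -1.5]
finger_gap: 0.219
gripper_force: 98.3
```

Call:
servo_tool --rows '[[[0,0,0,0,0,0.002,-1],[0,0,0,0,0,0.001,-1],[0,0,0,0,0,0,-1]]]'

```text
t: 18.37
tcp_pos: [0.4804, -0.2659, 0.0468]
tool_rot: [0.997, -0.073, -0.035, -0.002]
force: [-0.3, -0.1, 1.0]
finger_gap: 0.215
gripper_force: 98.6
```

```bash
python3 -c "
from h import *
rel([.4821,-.2643,.0455])
h=cv2.cvtColor(snap('scene','s14.png'),cv2.COLOR_BGR2HSV);y=cv2.inRange(h,np.array([19,80,60]),np.array([35,255,255]));k,_,S,C=cv2.connectedComponentsWithStats(y);print([(S[j].tolist(),C[j].round(1).tolist()) for j in range(1,k)])
h=cv2.cvtColor(cv2.imread('pics/s0.png'),cv2.COLOR_BGR2HSV);y=cv2.inRange(h,np.array([19,80,60]),np.array([35,255,255]));k,_,S,C=cv2.connectedComponentsWithStats(y);print([(S[j].tolist(),C[j].round(1).tolist()) for j in range(1,k)])
"
```

```text
t 18.37 tcp [ 0.4804 -0.2659  0.0468] yaw -8.36 z [-0.069  0.01  -0.998] gap 0.215 F [-0.3  -0.15  1.02] grip 98.6
delta tool [ 0.0015 -0.0018  0.0012]
[([216, 254, 3, 5, 10], [216.9, 256.0])]
[([216, 254, 3, 5, 10], [217.2, 255.7])]
```

The hook is back on its original pixel and contact with the forks has begun. Release and rise straight up.

Call:
servo_tool --rows '[[[0,0,0,0,0,0,-0.4],[0,0,0,0,0,0,-0.2],[0,0,0,0,0,0,0.2],[0,0,0,0,0,0,0.6],[0,0,0,0,0,0,1],[0,0,0,0,0,0,1],[0,0,0,0,0,0,1],[0,0,0,0,0,0,1]]]'

```text
t: 19.08
tcp_pos: [0.4802, -0.2657, 0.0465]
tool_rot: [0.997, -0.073, -0.035, -0.003]
force: [-0.2, -0.4, -0.1]
finger_gap: 1.001
gripper_force: 0.0
```

Call:
servo_tool --rows '[[[0,0,0,-0.0007,0,-0.01,1],[0,0,0,-0.0007,0,-0.01,1],[0,0,0,-0.0014,0,-0.02,1],[0,0,0,-0.002,0,-0.03,1],[0,0,0,-0.002,0,-0.03,1],[0,0,0,-0.002,0,-0.03,1],[0,0,0,0,0,-0.03,1],[0,0,0,0,0,0,1]]]'

```text
t: 19.75
tcp_pos: [0.4863, -0.2687, 0.2143]
tool_rot: [0.997, -0.073, -0.029, 0.002]
force: [-0.2, -0.1, 0.4]
finger_gap: 0.997
gripper_force: 0.0
```

Call:
servo_tool --rows '[[[0,0,0,-0.01,0.03,-0.02,1],[0,0,0,-0.015,0.03,-0.02,1],[0,0,0,-0.015,0.03,0,1],[0,0,0,-0.015,0.03,0,1],[0,0,0,-0.015,0.03,0,1],[0,0,0,-0.015,0.03,0,1],[0,0,0,0,0,0,1],[0,0,0,0,0,0,1]]]'

```text
t: 20.42
tcp_pos: [0.374, -0.4335, 0.2529]
tool_rot: [0.997, -0.075, -0.035, -0.003]
force: [-0.3, 0.1, 0.6]
finger_gap: 0.997
gripper_force: 0.0
```

```bash
sed -i 's/"pics\/s0.png"/"pics\/s15.png"/;s/"pics\/t0.png"/"pics\/t15.png"/' m.py; python3 -c "
from h import *
snap('scene','s15.png');snap('top','t15.png');rel([0,0,0])"; python3 m.py | sed -n '1,6p'; python3 r.py
python3 -c "
from h import *
h=cv2.cvtColor(cv2.imread('pics/s15.png'),cv2.COLOR_BGR2HSV);m=cv2.inRange(h,np.array([5,100,70]),np.array([18,255,255]));p=np.argwhere(m[195:235,345:385])+[195,345];print(p.min(0),p.max(0))"
```

```text
t 20.52 tcp [ 0.3752 -0.4314  0.2527] yaw -8.37 z [-0.069  0.011 -0.998] gap 1.001 F [-0.37  1.19  0.62] grip 0.0
delta tool [-0.4154 -0.3719  0.2827]
scene blue (227, array([236.5 , 186.64]), array([242.1, 168. ]), array([231.1, 204.3])) ring [] yel (10, array([217. , 256.5]), array([215.9, 254. ]), array([218.1, 259. ]))
top blue (189, array([388.34, 223.75]), array([390.7, 205.1]), array([386. , 242.3])) ring (70, array([285.61, 168.59]), array([295.1, 167.7]), array([276. , 169.5])) yel [[395. 161.]
 [396. 161.]]
---
handle ends [ 0.36341892 -0.2452287   0.092     ] [ 0.5124344  -0.26778446  0.092     ] 0.1507128902722201
hook corner [ 0.68985521 -0.29415637  0.085     ] yaw -8.524282173722982 -8.607249798745991 len 0.33008267042927597
t 20.52 tcp [ 0.3752 -0.4314  0.2527] yaw -8.37 z [-0.069  0.011 -0.998] gap 1.001 F [-0.37  1.19  0.62] grip 0.0
delta tool [-0.0663 -0.5332 -0.0664]
[-0.01747072 -0.03013124 -0.00274206]
[166 276] [171 295] [168.6056338  285.70422535]
[206 352] [219 376]
```

The pole lies within 3 mm of its original pose, the ring is still at shut height, and the hand is clear.

```bash
python3 -c "
from station import manip
print(manip.sign_off())"
```

```text
the job is handed in; nothing more can be done
None
```

I pulled the sash shut with the pole, hung the pole back in both forks within about 3 mm of where it was, and handed the job in at about 20.5 s; no verdict was returned, and I didn't re-measure the jar and rack, though the arm never worked near them.

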